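Swap the worn battery pack in the charger

TASK

The battery pack standing in the bay of the charger is worn out: lift it out and drop it into the open collection tub. Then take the new pack that lies flat on the trolley and stand it upright on one of its long thin edges in the empty bay, setting it down rather than letting it fall. Leave the tub, the tape roll, the battery cell and the jar where they are.

Things in the scene. Friction and masses are not known exactly. Their poses are not given: they have to be found in the camera images.
- worn_pack: The worn battery pack: a flat black box 18 x 60 x 45 mm (x, y, z) with rounded edges, a paper label on both broad faces and small contacts on both long thin edges; about 110 g. It starts standing on its long thin edge in the charger's bay, its 60 mm length along the charger's y. Origin at its centre; z is its 45 mm height.
- new_pack: The new battery pack, the same kind as the worn one, starting flat on the trolley: 45 x 60 x 18 mm (x, y, z), z its thickness, up at the start. Origin at its centre. When stood on a long thin edge its x axis is vertical (either end up) and its y axis (60 mm) is level.
- charger: The grey charger, fixed to the trolley. Origin on the trolley top, below the centre of its bay. Its base is 14 mm high and spans -35 to 35 mm along its x and -55 to 131 mm along its y. At its +y end is a low hump (y 81 to 127 mm), top at 28 mm.
- bay (a point): Centre of the floor of the charger's bay, 14 mm above the trolley, axes as the charger's. The bay is a shallow rectangular recess, 30 mm (x) by 76 mm (y), with a rim 6 mm wide and 8 mm high around it. A pack stood in it has its 60 mm length along y, its centre 22.5 mm and its top 45 mm above this point.
- tub: The collection tub: a white open-topped plastic box, 140 x 140 mm outside and 80 mm high, walls and floor 4 mm thick, loose, 0.5 kg. Origin at the centre of its underside.
- tape: Bystander: a roll of paper tape lying flat, 60 mm across, hole 38 mm, 20 mm high. Origin at the centre of its underside.
- cell: Bystander: a cylindrical battery cell standing on end, 33 mm across, 58 mm high. Origin at the centre of its underside.
- jar: Bystander: a closed round jar, 52 mm across, 58 mm high. Origin at the centre of its underside.
There are look-alikes about, which are no part of the job. What is shaped like the new_pack but green, orange or turquoise is not meant.

How it is judged (in metres and radians):
On the way:
1. the worn pack lies in the tub, let go (x of worn_pack in the frame of tub between -0.068 and 0.068 m and y of worn_pack in the frame of tub between -0.068 and 0.068 m and z of worn_pack in the frame of tub between 0 and 0.06 m and contact force between the fingers and worn_pack below 0.05 N), for 0.3 s.
At the end, for the whole second after the job is handed in: Worn pack inside the tub (centre within 68 mm of the tub's along each side, under 60 mm up). New pack in the bay on a long thin edge: upright to 0.1 rad, along the bay to 0.3 rad, centre within 9 mm (x), 12 mm (y) of the bay's, 32 to 41 mm above the trolley. Both at rest, tub level (all of step 1 and x of new_pack in the frame of charger between -0.009 and 0.009 m and y of new_pack in the frame of charger between -0.012 and 0.012 m and z of new_pack in the frame of charger between 0.032 and 0.041 m and angle between the x axis of new_pack and the z axis of charger, either way round below 0.1 rad and angle between the y axis of new_pack and the y axis of charger, either way round below 0.3 rad and linear speed of each of worn_pack, new_pack below 0.02 m/s and angular speed of each of worn_pack, new_pack below 0.2 rad/s and angle between tub's own z axis and vertical below 0.1 rad); the robot touches nothing.
It fails at once if the new pack was let go in the air, with its centre more than 80 mm above the trolley (height (world z) of new_pack above 0.08 m and contact force between the fingers and new_pack below 0.01 N).
It fails at once if the tub was moved by more than 40 mm (distance of tub from where it was at the start of the episode above 0.04 m).
It fails at once if the roll of tape was moved by more than 25 mm (distance of tape from where it was at the start of the episode above 0.025 m).
It fails at once if the standing battery cell was moved by more than 25 mm (distance of cell from where it was at the start of the episode above 0.025 m).
It fails at once if the jar was moved by more than 25 mm (distance of jar from where it was at the start of the episode above 0.025 m).
It also fails if it takes over 54 s, if anything falls off the work surface, if the arm or the gripper's body presses on something with over 40 N, if the wrist force passes 120 N, or if a joint passes its speed limit or range.

ROBOT

A 7-joint arm with a two-finger parallel gripper is mounted at the origin on the work surface. World frame = base frame: x ahead of the robot, y to its left, z up, the work surface at z = 0. Lengths are in m, angles in degrees, forces in N, time in s.
With the tool pointing down it reaches from about 0.4 to 0.85 m from the base axis. Payload 4.4 kg.
Tool frame: the origin (TCP) lies on the centre line of the jaws, within the pads' length; the fingertips stand 8 mm ahead of it and the grasp point (between the pads) lies 11 mm behind it; z points along the fingers, y is the direction in which the jaws open and shut (so a half turn about z gives the same grasp; the last joint's range is limited). The gripper opens to 94 mm and grips with 3 to 60 N. Pads are 16 mm wide; open, the fingers measure 119 mm over their backs; the gripper's body (75 mm by 177 mm) begins 78 mm behind the grasp point.
Start: joints at [62.063, 36.005, 2.206, 86.941, -1.547, 57.084, -1.146], TCP at [0.266, -0.593, 0.213] pointing down, gripper open.
Joint ranges: [-175.42, 175.42], [-21.48, 121.26], [-71.46, 75.88], [10.55, 141.38], [-63.04, 243.04], [13.31, 113.54], [-168.57, 168.57]. Speed limits (degrees/s): [147.25, 147.25, 180, 180, 180, 180, 180].

INTERFACE

Orientations are given as a 3x3 rotation matrix whose columns are the frame's x, y, z axes.
In Python, from cell import r, cams gives the robot as it stands.
- The arm moves only by the tool carry_out, never from a script. Its argument "moves" is a list that holds one entry, the list of rows, each a list of 5 numbers: the opening, from -1 (shut) to 1 (fully open), then the shift along the tool's x, y, z in m, then the turn about the tool's z in rad. In form: [[[claw, tx, ty, tz, roll], ...]]. A call has 1 to 8 rows; each row shifts and turns the commanded pose from where the row before left it, along the tool's axes as they then stand; what a row does not reach is not made up. A row lasts 1/10 s, in which the tool goes at most 50 mm and 8.59 degrees, less where a joint would pass 70% of its speed; a pose out of reach is approached as far as the arm can. A call with a gripper value outside its range is refused whole. The fingers move at their own pace and stop on an object; "force" is the grip in N (left out, the last holds). Time passes only in rows, so rows that do not move let the fingers close. It gives the time, the measured TCP pose, the force and the opening at its end, in the units of the state.
- r.sense(): the state, without advancing time (a new reading comes with each control period).
- cams.snapshot(name): name is "scene" or "top" or "wrist"; returns (picture, depth): 384x512x3 uint8, red, green, blue; 384x512 float32, m along the optical axis (not along the pixel's ray), 0 where there is no reading.
- cams.get_calibration(name): a dict with "camera_matrix" (3x3 intrinsics, pixels), "R" (3x3) and "t" (3): a world point X has camera coordinates R X + t. Camera axes: x right, y down, z forward; pixel columns grow to the right and rows downward; lengths in m; the calibration is good to about 2 mm. A picture is of the moment at which its call begins: read the wrist's pose just before it. get_calibration takes no time and is no camera call; for the wrist camera it gives the pose at the moment of the call.
- r.close_job(): hands the job in, once; it reports no verdict.
The state is a dict: "clock": time; "qpos": joint angles; "dq": joint speeds; "effort": joint torques, N m; "eef_pos": TCP position; "orientation": TCP orientation; "force": force on the tool from outside, world axes, zero at the start; "moment": the same for the moment, N m; "opening": opening from 0.0 (shut) to 1.0 (fully open).
Only numpy, scipy, OpenCV 4.12 (cv2) and the standard library are available. Lean on these libraries where they do the work, as an engineer would, in place of code of your own. Each camera call takes 0.05 s, during which the arm holds its last target. There are 200 camera calls.

## Working session

There is one attempt and no reset: what is moved stays moved. The work goes in short steps, Python scripts to look and compute and a tool call to move; the robot and the scene stay as the last step left them, time stands still between calls to the robot, and variables do not carry over. Pictures are saved under pics/ and viewed, about 8 in all and at most 12, crops included, and the job is handed in when it is done.

Besides the shell and the picture viewer there is one more tool, called by a JSON object that holds its "name" and its "arguments", one argument or row to a line. carry_out: Moves the arm, as the interface text tells. Its arguments: {"type":"object","properties":{"moves":{"type":"array"},"force":{"type":"number"}},"required":["moves"]}

```bash
ls; mkdir -p pics; cat > h.py <<'E'
import numpy as np, cv2
from cell import r, cams
def snap(n, f):
    p,d=cams.snapshot(n); c=cams.get_calibration(n)
    cv2.imwrite('pics/%s.png'%f,p[...,::-1]); np.savez('pics/%s.npz'%f,p=p,d=d,K=c['camera_matrix'],R=c['R'],t=c['t'])
def W(f,pts):
    z=np.load('pics/%s.npz'%f); o=[]
    for u,v in pts:
        w=z['d'][int(v)-1:int(v)+2,int(u)-1:int(u)+2]; w=w[w>0]; dd=np.median(w) if len(w) else np.nan
        c=dd*(np.linalg.inv(z['K'])@[u,v,1]); o.append(np.asarray(z['R']).T@(c-np.asarray(z['t']).ravel()))
    return np.array(o).round(4)
E
python3 - <<'E'
from h import *
print(r.sense())
snap('top','t0'); snap('scene','s0')
a=cv2.imread('pics/t0.png');cv2.imwrite('pics/t0b.png',cv2.resize(a,(800,600),interpolation=cv2.INTER_CUBIC))
for f in('t0','s0'):
  z=np.load('pics/%s.npz'%f);print(z['K'],z['R'],z['t'])
E
```

```text
pics
{'clock': 0.0, 'qpos': array([62.06155825, 36.05772177,  2.20252461, 86.99431197, -1.54606457,
       57.08343931, -1.14540657]), 'dq': array([ 0.02796671, -0.00429914, -0.03038762,  0.06739073, -0.02350263,
       -0.03318746, -0.04538699]), 'effort': array([-9.78578028e-04, -5.49727750e+01,  1.14348873e+00, -1.86631376e+01,
       -5.22371836e-02,  2.37154932e-02,  1.55021212e-04]), 'eef_pos': array([ 0.26588452, -0.59243333,  0.21257703]), 'orientation': array([[ 9.12338471e-01,  4.09436066e-01, -7.88484156e-04],
       [ 4.09436823e-01, -9.12336944e-01,  1.66963545e-03],
       [-3.57542576e-05, -1.84610710e-03, -9.99998295e-01]]), 'force': array([-0.29184607,  0.28698715, -0.25501755]), 'moment': array([-0.05121947, -0.0359186 ,  0.01855018]), 'opening': 0.9999440913224097}
[[409.8249742    0.         262.4044245 ]
 [  0.         409.8249742  193.24088622]
 [  0.           0.           1.        ]] [[-0.02205796 -0.99975556 -0.0015056 ]
 [-0.98007772  0.02192108 -0.19740091]
 [ 0.19738567 -0.00287866 -0.98032169]] [-0.00569439  0.60841385  0.96919432]
[[468.50016945   0.         244.1808992 ]
 [  0.         468.50016945 192.226761  ]
 [  0.           0.           1.        ]] [[ 0.40935957  0.9122897   0.01233861]
 [ 0.76316476 -0.33497078 -0.55260667]
 [-0.5000043   0.23563122 -0.83335084]] [-0.23126228 -0.4253182   1.51381124]
```

View pics/t0b.png

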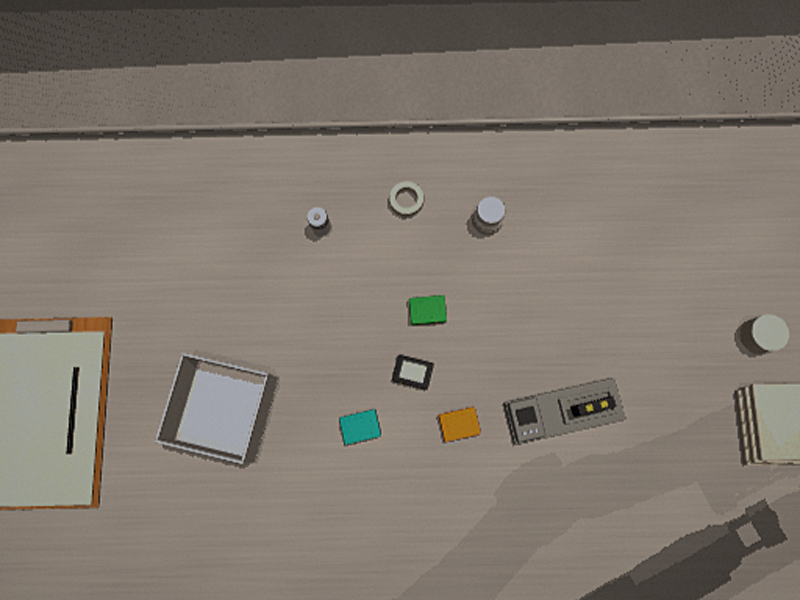

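View pics/s0.png

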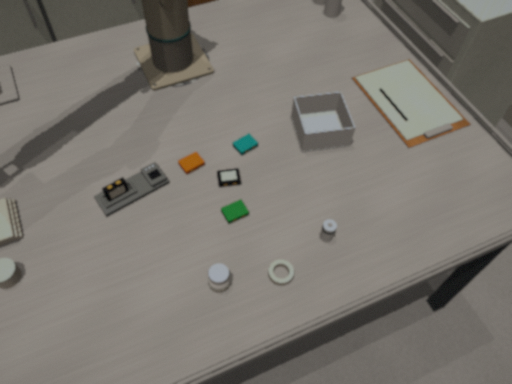

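Top view (800x600 scale): the worn pack stands in the charger at (590,407). The flat candidates are black/labelled (412,372), green (427,310), orange (459,424) and turquoise (360,427). The new pack is the black one at (412,372). The tub is at (215,410). I'll check this in one close crop.

```bash
python3 - <<'E'
from h import *
a=cv2.imread('pics/t0.png')[215:295,240:410]
cv2.imwrite('pics/c0.png',cv2.resize(a,None,fx=4.7,fy=4.7,interpolation=cv2.INTER_CUBIC))
print(W('t0',[(264,238),(378,259),(380,258),(335,265),(136,265),(118,230),(171,238),(156,295),(102,284)]))
E
```

```text
[[ 4.997e-01 -2.080e-02  1.750e-02]
 [ 4.387e-01 -2.971e-01  5.960e-02]
 [ 4.410e-01 -3.023e-01  5.890e-02]
 [ 4.273e-01 -1.970e-01  2.830e-02]
 [ 4.392e-01  3.093e-01  2.600e-03]
 [ 5.228e-01  3.372e-01  6.670e-02]
 [ 5.066e-01  2.214e-01  4.000e-04]
 [ 3.658e-01  2.379e-01  7.250e-02]
 [ 3.933e-01  3.945e-01  1.300e-03]]
```

View pics/c0.png

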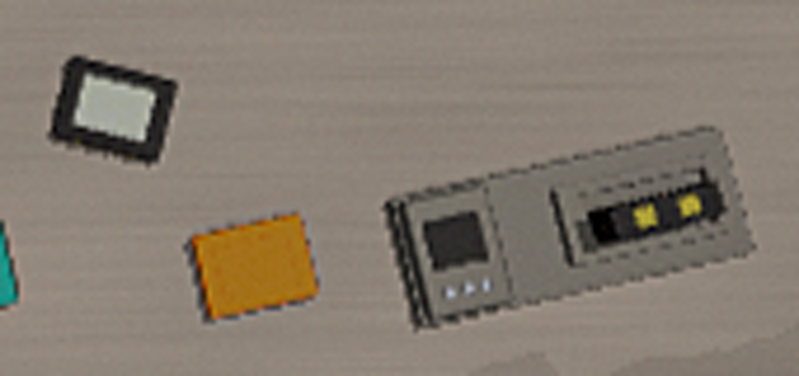

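The crop confirms it: new pack (black, white label) at crop (113,110), worn pack with yellow contacts at (655,213). Now the poses from depth.

```bash
cat >> h.py <<'E'
def cloud(f):
    z=np.load('pics/%s.npz'%f); d=z['d']; v,u=np.mgrid[:384,:512]
    c=np.stack([u*d,v*d,d],-1)@np.linalg.inv(z['K']).T
    X=(c-z['t'].ravel())@z['R']; X[d<=0]=np.nan; return X
def box(X,lo,hi,ul,uh,vl,vh):
    P=X[vl:vh,ul:uh].reshape(-1,3); P=P[(P[:,2]>lo)&(P[:,2]<hi)]
    return np.median(P[:,2]).round(4),len(P),cv2.minAreaRect((P[:,:2]*1000).astype(np.float32))
E
python3 - <<'E'
from h import *
X=cloud('t0')
print('new',box(X,.012,.025,245,282,222,252))
print('worn',box(X,.05,.07,355,400,245,275))
print('base',box(X,.009,.035,315,405,238,290))
print('hump',box(X,.023,.035,315,350,245,290))
print('tub',box(X,.06,.09,95,182,220,302))
print('table',np.nanmedian(X[200:215,200:300,2]))
# charger corners via ray-plane
z=np.load('pics/t0.npz')
for (u,v,h) in [(718,127,.014),(755,250,.014),(487,178,.014),(515,305,.014),(555,190,.022),(705,168,.022),(573,265,.022),(595,205,.059),(718,182,.059)]:
    p=np.linalg.inv(z['K'])@[240+(u+.5)/4.7-.5,215+(v+.5)/4.7-.5,1]; C=-z['R'].T@z['t']; d=z['R'].T@p
    print(u,v,(C+d*(h-C[2])/d[2]).round(4))
E
```

```text
new (np.float64(0.0182), 405, ((500.1722106933594, -20.547603607177734), (59.26546859741211, 44.46363067626953), 74.10401916503906))
worn (np.float64(0.059), 189, ((437.1405029296875, -305.42657470703125), (18.27742576599121, 60.65428161621094), 13.088835716247559))
base (np.float64(0.0159), 1820, ((432.0430603027344, -266.66387939453125), (70.03607940673828, 186.69119262695312), 11.218229293823242))
hump (np.float64(0.0283), 467, ((419.0854797363281, -201.63148498535156), (63.872520446777344, 46.05347442626953), 10.964224815368652))
tub (np.float64(0.0772), 695, ((447.3829040527344, 288.2622375488281), (141.89456176757812, 140.16903686523438), 75.6543197631836))
table 0.00025740650564018246
718 127 [ 0.4834 -0.3501  0.014 ]
755 250 [ 0.417  -0.3644  0.014 ]
487 178 [ 0.4586 -0.2223  0.014 ]
515 305 [ 0.3908 -0.2332  0.014 ]
555 190 [ 0.451  -0.2569  0.022 ]
705 168 [ 0.461  -0.3386  0.022 ]
573 265 [ 0.4112 -0.2639  0.022 ]
595 205 [ 0.4412 -0.2687  0.059 ]
718 182 [ 0.4516 -0.3334  0.059 ]
```

Charger yaw is about 11.1° and the bay is at (0.439,-0.304). The worn pack is at (0.437,-0.305), the new pack at (0.500,-0.0205) with its long axis at 74°, and the tub at (0.447,0.288). Moving over the worn pack.

{"name": "carry_out", "arguments": {
  "moves": [
    [[0.2,0.034,-0.024,0.006,0],[0.2,0.034,-0.024,0.006,0],[0.2,0.034,-0.024,0.006,0],[0.2,0.034,-0.024,0.006,0],[0.2,0.034,-0.024,0.006,0],[0.2,0.034,-0.024,0.006,0],[0.2,0.034,-0.024,0.006,0],[0.2,0.0355,-0.024,0.006,0]]
  ],
  "force": 20
}}

```text
clock: 0.9
eef_pos: [0.4373, -0.3044, 0.1651]
orientation: [[0.913, 0.409, -0.0], [0.409, -0.913, 0.0], [-0.0, -0.0, -1.0]]
force: [0.6, -0.0, 0.5]
opening: 0.602
```

{"name": "carry_out", "arguments": {
  "moves": [
    [[0.2,0,0,0,-0.149],[0.2,0,0,0,-0.149],[0.2,0,0,0,-0.149],[0.2,0,0,0,-0.149],[0.2,0,0,0,-0.149],[0.2,0,0,0,-0.149],[0.2,0,0,0,-0.149],[0.2,0,0,0,-0.149]]
  ]
}}

```text
clock: 1.7
eef_pos: [0.4368, -0.3058, 0.1652]
orientation: [[-0.049, 0.999, -0.001], [0.999, 0.049, 0.0], [0.0, -0.001, -1.0]]
force: [-0.5, -1.0, -0.2]
opening: 0.601
```

{"name": "carry_out", "arguments": {
  "moves": [
    [[0.2,0,0,0,-0.149],[0.2,0,0,0,0],[0.2,0,0,0,0]]
  ]
}}

```text
clock: 2.0
eef_pos: [0.4368, -0.306, 0.1653]
orientation: [[-0.187, 0.982, -0.0], [0.982, 0.187, 0.0], [0.0, -0.0, -1.0]]
force: [-0.9, -0.2, 0.2]
opening: 0.596
```

Aligned. Descend and grip.

{"name": "carry_out", "arguments": {
  "moves": [
    [[0.2,0,0,0.045,0],[0.2,0,0,0.045,0],[0.2,0,0,0.025,0],[0.2,0,0,0.01,0],[0.2,0,0,0,0],[-1,0,0,0,0],[-1,0,0,0,0],[-1,0,0,0,0]]
  ],
  "force": 20
}}

```text
clock: 2.8
eef_pos: [0.4379, -0.3065, 0.0418]
orientation: [[-0.19, 0.982, 0.002], [0.982, 0.19, -0.001], [-0.002, 0.002, -1.0]]
force: [-0.4, 0.2, 0.5]
opening: 0.381
```

{"name": "carry_out", "arguments": {
  "moves": [
    [[-1,0,0,0,0],[-1,0,0,0,0],[-1,0,0,-0.02,0],[-1,0,0,-0.03,0],[-1,0,0,-0.04,0],[-1,0,0,-0.03,0]]
  ]
}}

```text
clock: 3.4
eef_pos: [0.4372, -0.3059, 0.1623]
orientation: [[-0.191, 0.982, 0.001], [0.982, 0.191, -0.0], [-0.0, 0.001, -1.0]]
force: [1.1, -0.6, -1.1]
opening: 0.191
```

Held (18 mm). Carry to the tub.

{"name": "carry_out", "arguments": {
  "moves": [
    [[-1,0.036,0.008,0,0],[-1,0.036,0.008,0,0],[-1,0.036,0.008,0,0],[-1,0.036,0.008,0,0],[-1,0.036,0.008,0,0],[-1,0.036,0.008,0,0],[-1,0.036,0.008,0,0],[-1,0.036,0.008,0,0]]
  ]
}}

```text
clock: 4.2
eef_pos: [0.4446, -0.0096, 0.1606]
orientation: [[-0.19, 0.982, 0.0], [0.982, 0.19, -0.0], [-0.0, 0.0, -1.0]]
force: [0.5, -0.7, -1.2]
opening: 0.191
```

{"name": "carry_out", "arguments": {
  "moves": [
    [[-1,0.036,0.008,0,0],[-1,0.036,0.008,0,0],[-1,0.036,0.008,0,0],[-1,0.036,0.008,0,0],[-1,0.036,0.008,0,0],[-1,0.036,0.008,0,0],[-1,0.036,0.008,0,0],[-1,0.036,0.008,0,0]]
  ]
}}

```text
clock: 5.0
eef_pos: [0.4525, 0.2852, 0.1604]
orientation: [[-0.191, 0.982, -0.0], [0.982, 0.191, -0.0], [-0.0, -0.0, -1.0]]
force: [0.8, 0.3, -0.7]
opening: 0.189
```

{"name": "carry_out", "arguments": {
  "moves": [
    [[-1,0,0,0.04,0],[-1,0,0,0.04,0],[-1,0,0,0.025,0],[-1,0,0,0,0],[-0.1,0,0,0,0],[-0.1,0,0,0,0],[-0.1,0,0,0,0],[-0.1,0,0,-0.02,0]]
  ]
}}

```text
clock: 5.8
eef_pos: [0.4522, 0.2833, 0.0754]
orientation: [[-0.191, 0.982, -0.001], [0.982, 0.191, -0.001], [-0.001, -0.002, -1.0]]
force: [-0.1, -0.1, -0.3]
opening: 0.444
```

{"name": "carry_out", "arguments": {
  "moves": [
    [[-0.1,0,0,-0.04,0],[-0.1,0,0,-0.045,0],[0.9,0,0,0,0]]
  ]
}}

```text
clock: 6.1
eef_pos: [0.4564, 0.2867, 0.167]
orientation: [[-0.19, 0.982, 0.011], [0.982, 0.19, 0.007], [0.005, 0.012, -1.0]]
force: [0.6, 1.1, 0.2]
opening: 0.5
```

```bash
python3 - <<'E'
from h import *
snap('top','t1'); print(r.sense()['eef_pos'])
X=cloud('t1'); print(box(X,.012,.025,245,282,222,252))
z=np.load('pics/t1.npz')['p'];cv2.imwrite('pics/c1.png',cv2.resize(z[200:320,80:240,::-1],None,fx=4,fy=4))
E
```

```text
[0.45510277 0.28540867 0.16444258]
(np.float64(0.0177), 404, ((500.2332763671875, -20.5352783203125), (59.303646087646484, 45.140689849853516), 74.34398651123047))
```

View pics/c1.png

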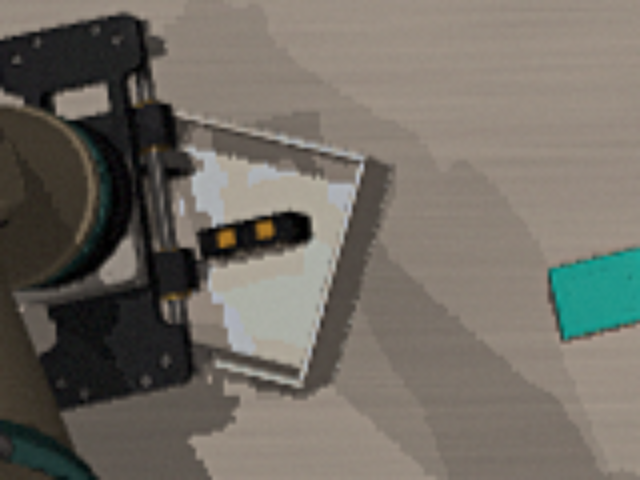

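The worn pack (crop ~(255,235)) stands inside the tub, released. On to the new pack.

{"name": "carry_out", "arguments": {
  "moves": [
    [[0.9,-0.04,0,0,0],[0.9,-0.04,0,0,0],[0.9,-0.04,0,0,0],[0.9,-0.04,0,0,0],[0.9,-0.04,0,0,0],[0.9,-0.04,0,0,0],[0.9,-0.04,0,0,0],[0.9,-0.036,0,0,0]]
  ],
  "force": 5
}}

```text
clock: 6.95
eef_pos: [0.5126, -0.0286, 0.1599]
orientation: [[-0.19, 0.982, -0.001], [0.982, 0.19, -0.0], [-0.0, -0.001, -1.0]]
force: [0.2, -0.5, 0.6]
opening: 0.953
```

{"name": "carry_out", "arguments": {
  "moves": [
    [[0.9,0,0,0,0.1456],[0.9,0,0,0,0.1456],[0.9,0,0,0,0.1456],[0.9,0,0,0,0.1456],[0.9,0,0,0,0.1456],[0.9,0,0,0,0.1456],[0.9,0,0,0,0.1456]]
  ]
}}

```text
clock: 7.65
eef_pos: [0.5124, -0.0265, 0.1599]
orientation: [[0.74, 0.672, -0.001], [0.672, -0.74, -0.0], [-0.001, -0.001, -1.0]]
force: [-0.3, 0.3, 0.2]
opening: 0.95
```

{"name": "carry_out", "arguments": {
  "moves": [
    [[0.9,0,0,0,0.1456],[0.9,0,0,0,0.1456],[0.9,0,0,0,0.1456],[0.9,0,0,0,0.1456],[0.9,0,0,0,0.1456],[0.9,0,0,0,0.1456],[0.9,0,0,0,0.1456],[0.9,0,0,0.05,0]]
  ]
}}

```text
clock: 8.45
eef_pos: [0.518, -0.0267, 0.1139]
orientation: [[0.961, -0.275, 0.012], [-0.275, -0.961, -0.001], [0.012, -0.002, -1.0]]
force: [1.6, -0.1, -0.2]
opening: 0.949
```

{"name": "carry_out", "arguments": {
  "moves": [
    [[0.9,0,0,0,0],[0.9,0,0,0,0]]
  ]
}}

```text
clock: 8.65
eef_pos: [0.5118, -0.0264, 0.11]
orientation: [[0.962, -0.272, -0.003], [-0.272, -0.962, -0.0], [-0.003, 0.001, -1.0]]
force: [0.5, 0.4, -0.2]
opening: 0.949
```

{"name": "carry_out", "arguments": {
  "moves": [
    [[0.9,0.003,-0.002,0.03,0],[0.9,0,0,0.03,0],[0.9,0,0,0.025,0],[0.9,0,0,0.0145,0],[0.9,0,0,0,0],[-1,0,0,0,0],[-1,0,0,0,0],[-1,0,0,0,0]]
  ],
  "force": 5
}}

```text
clock: 9.45
eef_pos: [0.5176, -0.0251, 0.0124]
orientation: [[0.962, -0.272, 0.003], [-0.272, -0.962, -0.0], [0.002, -0.001, -1.0]]
force: [1.0, -0.6, -0.3]
opening: 0.73
```

{"name": "carry_out", "arguments": {
  "moves": [
    [[-1,0,0,0,0],[-1,0,0,0,0],[-1,0,0,0,0]]
  ]
}}

```text
clock: 9.75
eef_pos: [0.5174, -0.0249, 0.0119]
orientation: [[0.962, -0.272, 0.002], [-0.272, -0.962, 0.0], [0.002, -0.001, -1.0]]
force: [-1.0, 0.9, 5.8]
opening: 0.635
```

{"name": "carry_out", "arguments": {
  "moves": [
    [[-1,0,0,-0.01,0],[-1,0,0,-0.02,0],[-1,0,0,-0.02,0],[-1,0,0,-0.01,0],[-1,0,0,0,0]]
  ]
}}

```text
clock: 10.25
eef_pos: [0.5175, -0.0252, 0.0724]
orientation: [[0.962, -0.272, 0.003], [-0.272, -0.962, -0.0], [0.003, -0.001, -1.0]]
force: [0.0, 0.7, -2.0]
opening: 0.639
```

```bash
python3 - <<'E'
from h import *
print(r.sense()['eef_pos'])
snap('scene','s1'); snap('wrist','w1')
a=cv2.imread('pics/s1.png')[120:230,170:300]; b=cv2.imread('pics/w1.png')
cv2.imwrite('pics/c2.png',np.hstack([cv2.resize(a,(400,338)),cv2.resize(b,(400,338))]))
E
```

```text
[ 0.51745249 -0.02515466  0.07237338]
```

View pics/c2.png

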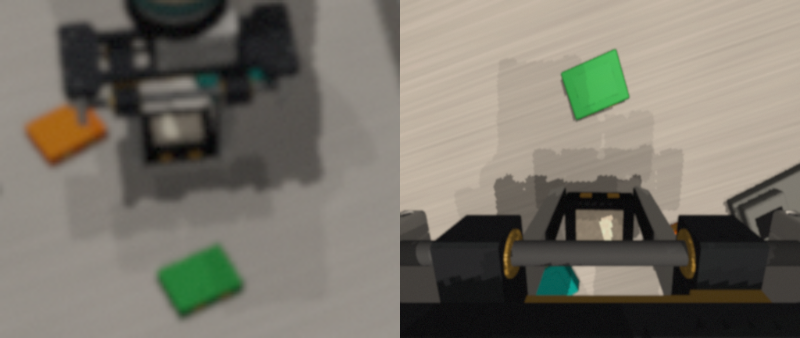

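```bash
cat >> h.py <<'E'
def tilt(f, ul,uh,vl,vh, zlo=.03, c=None, rad=.05):
    X=cloud(f)[vl:vh,ul:uh].reshape(-1,3); X=X[(X[:,2]>zlo)&(X[:,2]<.12)]
    if c is not None: X=X[np.hypot(X[:,0]-c[0],X[:,1]-c[1])<rad]
    m=np.median(X,0); _,s,v=np.linalg.svd(X-m); print(f,len(X),m.round(4),'n',v[2].round(3),'s',(s/len(X)**.5).round(4))
    return X
E
python3 - <<'E'
from h import *
# wrist: pack label at view (575-625,208-240) -> px /(400/512)
k=512/400; 
for p in [(600,195),(585,215),(600,215),(615,215),(600,205),(600,228),(600,235),(574,225),(628,225)]:
    q=((p[0]-400)*k,p[1]*384/338); print(p,W('w1',[q]))
s=130/400; 
for p in [(150,150),(180,155),(210,150),(180,140),(180,125),(165,125),(195,125),(180,112),(180,105)]:
    print(p,W('s1',[(170+p[0]*s,120+p[1]*110/338)]))
E
```

```text
(600, 195) [[ 0.5186 -0.0281  0.0664]]
(585, 215) [[ 0.5105 -0.0125  0.0771]]
(600, 215) [[ 0.507  -0.0248  0.0771]]
(615, 215) [[ 0.5039 -0.0371  0.0776]]
(600, 205) [[ 0.5148 -0.027   0.0769]]
(600, 228) [[ 0.4967 -0.0219  0.0771]]
(600, 235) [[ 0.491  -0.0203  0.0772]]
(574, 225) [[ 0.505  -0.001   0.0768]]
(628, 225) [[ 0.4922 -0.0457  0.0764]]
(150, 150) [[ 0.514  -0.0485  0.0764]]
(180, 155) [[ 0.5256 -0.0268  0.0721]]
(210, 150) [[ 0.5323 -0.0028  0.0743]]
(180, 140) [[ 0.5144 -0.0219  0.0764]]
(180, 125) [[ 0.5001 -0.0158  0.0764]]
(165, 125) [[ 0.4955 -0.0274  0.0769]]
(195, 125) [[ 0.5057 -0.0047  0.0773]]
(180, 112) [[ 0.4863 -0.01    0.0746]]
(180, 105) [[0.4256 0.0147 0.0009]]
```

The pack is held but still level. Reduce the grip to 3 N and jog it gently so it swings down.

{"name": "carry_out", "arguments": {
  "moves": [
    [[-1,0,0,0,0],[-1,0,0,0,0],[-1,0,0,-0.012,0],[-1,0,0,0.012,0],[-1,0,0,-0.012,0],[-1,0,0,0.012,0],[-1,0,0,0,0]]
  ],
  "force": 3
}}

```text
clock: 11.05
eef_pos: [0.5158, -0.025, 0.0701]
orientation: [[0.962, -0.272, -0.002], [-0.272, -0.962, 0.0], [-0.002, 0.0, -1.0]]
force: [-1.0, 0.6, -0.7]
opening: 0.638
```

```bash
cat >> h.py <<'E'
def line(f,pts):
    w=W(f,pts); print(w); return w
E
python3 - <<'E'
from h import *
s=r.sense();print(s['eef_pos'],s['opening'],s['force'])
snap('wrist','w2')
k=512/400
line('w2',[((x-400)*k,y*384/338) for x,y in [(600,195),(600,205),(600,215),(600,228),(600,235)]])
E
```

```text
[ 0.51578253 -0.02497876  0.07008758] 0.6380343652223879 [-0.98192768  0.62792432 -0.72029139]
[[ 0.519  -0.0283  0.0683]
 [ 0.514  -0.0269  0.0756]
 [ 0.5041 -0.0241  0.0712]
 [ 0.4889 -0.0199  0.0628]
 [ 0.4798 -0.0173  0.0575]]
```

It has tilted about 27°, so it works. More jogging.

{"name": "carry_out", "arguments": {
  "moves": [
    [[-1,0,0,-0.016,0],[-1,0,0,0.016,0],[-1,0,0,-0.016,0],[-1,0,0,0.016,0],[-1,0,0,-0.016,0],[-1,0,0,0.016,0],[-1,0,0,0,0],[-1,0,0,0,0]]
  ]
}}

```text
clock: 11.9
eef_pos: [0.516, -0.0251, 0.0708]
orientation: [[0.962, -0.272, -0.001], [-0.272, -0.962, 0.0], [-0.001, 0.0, -1.0]]
force: [1.2, 0.0, -1.3]
opening: 0.641
```

```bash
python3 - <<'E'
from h import *
s=r.sense();print(s['eef_pos'],s['opening'],s['force'])
snap('wrist','w3')
k=512/400
line('w3',[((x-400)*k,y*384/338) for x,y in [(600,185),(600,195),(600,205),(600,215),(600,228),(600,235)]])
E
```

```text
[ 0.5160175  -0.02514391  0.07077762] 0.6411934916353372 [ 1.20983383  0.03790077 -1.26438958]
[[ 5.051e-01 -2.470e-02  2.000e-04]
 [ 5.195e-01 -2.850e-02  6.910e-02]
 [ 5.135e-01 -2.670e-02  7.380e-02]
 [ 4.977e-01 -2.240e-02  5.690e-02]
 [ 4.562e-01 -1.090e-02  1.000e-04]
 [ 4.480e-01 -8.500e-03  4.000e-04]]
```

46° now. Again.

{"name": "carry_out", "arguments": {
  "moves": [
    [[-1,0,0,-0.02,0],[-1,0,0,0.02,0],[-1,0,0,-0.02,0],[-1,0,0,0.02,0],[-1,0,0,-0.02,0],[-1,0,0,0.02,0],[-1,0,0,0,0]]
  ]
}}

```text
clock: 12.65
eef_pos: [0.5155, -0.025, 0.0702]
orientation: [[0.962, -0.272, -0.002], [-0.272, -0.962, 0.0], [-0.002, 0.0, -1.0]]
force: [-0.2, 0.4, -2.4]
opening: 0.637
```

{"name": "carry_out", "arguments": {
  "moves": [
    [[-1,0,0,-0.02,0],[-1,0,0,0.02,0],[-1,0,0,-0.02,0],[-1,0,0,0.02,0],[-1,0,0,0,0],[-1,0,0,0,0]]
  ]
}}

```text
clock: 13.25
eef_pos: [0.516, -0.0251, 0.0712]
orientation: [[0.962, -0.272, -0.001], [-0.272, -0.962, 0.0], [-0.001, 0.0, -1.0]]
force: [-0.9, 0.1, -1.8]
opening: 0.639
```

```bash
python3 - <<'E'
from h import *
s=r.sense();print(s['eef_pos'],s['opening'],s['force'])
snap('wrist','w4');snap('scene','s4')
k=512/400
line('w4',[((x-400)*k,y*384/338) for x,y in [(600,190),(600,195),(600,200),(600,205),(600,210),(600,215),(600,220)]])
a=cv2.imread('pics/s4.png')[120:230,170:300]; b=cv2.imread('pics/w4.png')
cv2.imwrite('pics/c4.png',np.hstack([cv2.resize(a,(400,338)),cv2.resize(b,(400,338))]))
E
```

```text
[ 0.5160149  -0.02511467  0.07116042] 0.6388063172719812 [-0.88596828  0.06557672 -1.76262304]
[[ 5.229e-01 -2.940e-02  6.760e-02]
 [ 5.191e-01 -2.830e-02  6.800e-02]
 [ 5.158e-01 -2.740e-02  6.990e-02]
 [ 5.123e-01 -2.640e-02  7.110e-02]
 [ 4.776e-01 -1.690e-02  1.000e-03]
 [ 4.715e-01 -1.510e-02  3.000e-04]
 [ 4.657e-01 -1.350e-02  4.000e-04]]
```

View pics/c4.png

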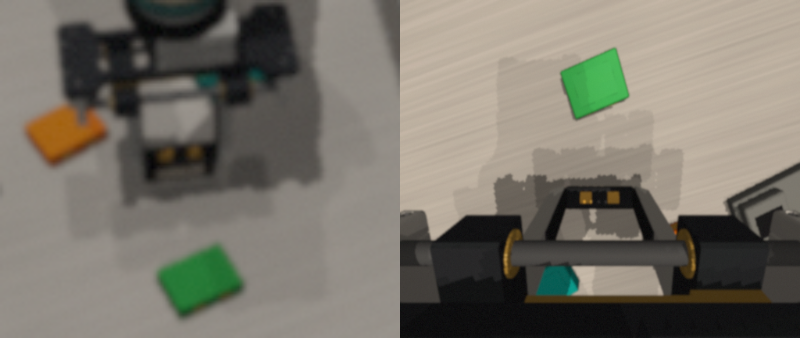

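Top edge with contacts is now visible at wrist crop (600,197), about 17° short of upright. Use asymmetric sideways jogs to bring it the rest of the way.

{"name": "carry_out", "arguments": {
  "moves": [
    [[-1,0.006,0,0,0],[-1,0.014,0,0,0],[-1,0.022,0,0,0],[-1,-0.012,0,0,0],[-1,-0.018,0,0,0],[-1,-0.008,0,0,0],[-1,-0.004,0,0,0],[-1,0,0,0,0]]
  ]
}}

```text
clock: 14.15
eef_pos: [0.5168, -0.0251, 0.0713]
orientation: [[0.962, -0.272, 0.001], [-0.272, -0.962, 0.0], [0.001, -0.0, -1.0]]
force: [0.6, 0.5, -0.6]
opening: 0.635
```

```bash
cat >> h.py <<'E'
def edge(f):
    snap('wrist',f); s=r.sense(); p=s['eef_pos']; R=s['orientation']; print(p,R[:,0].round(3),s['opening'],s['force'])
    X=(cloud(f).reshape(-1,3)-p)@R
    m=(abs(X[:,1])<.02)&(abs(X[:,0])<.05)&(abs(X[:,2])<.03); Y=X[m]
    b=np.round(Y[:,0]*500)/500
    for x in np.unique(b): print(round(x,3),(b==x).sum(),np.median(Y[b==x,2]).round(4),end=' | ')
    print()
E
python3 - <<'E'
from h import *
edge('w5')
E
```

```text
[ 0.51738346 -0.0252266   0.0712701 ] [ 0.962 -0.272  0.001] 0.6384655669459743 [ 0.08957431 -0.87628739 -0.85868583]
-0.008 11 0.003 | -0.006 112 0.0015 | -0.004 168 0.0012 | -0.002 164 0.0014 | -0.0 163 0.0016 | 0.002 164 0.0018 | 0.004 170 0.0021 | 0.006 164 0.0021 | 0.008 269 0.0031 | 0.01 498 0.0074 | 0.012 2 0.003 |
```

Now about 5° from upright. Firm the grip, lift a little (centre stays under 80 mm) and turn to the bay's yaw.

{"name": "carry_out", "arguments": {
  "moves": [
    [[-1,0,0,0,0],[-1,0,0,-0.01,0],[-1,0,0,-0.015,0],[-1,0,0,0,-0.117],[-1,0,0,0,-0.117],[-1,0,0,0,-0.117],[-1,0,0,0,-0.118],[-1,0,0,0,0]]
  ],
  "force": 12
}}

```text
clock: 15.0
eef_pos: [0.5171, -0.0254, 0.0967]
orientation: [[0.981, 0.192, 0.001], [0.192, -0.981, 0.0], [0.001, 0.0, -1.0]]
force: [-0.0, 0.3, -0.4]
opening: 0.639
```

{"name": "carry_out", "arguments": {
  "moves": [
    [[-1,-0.006,0.012,0,0],[-1,-0.012,0.024,0,0],[-1,-0.018,0.034,0,0],[-1,-0.02,0.04,0,0],[-1,-0.02,0.04,0,0],[-1,-0.02,0.038,0,0],[-1,-0.016,0.034,0,0],[-1,-0.012,0.022,0,0]]
  ]
}}

```text
clock: 15.8
eef_pos: [0.4396, -0.2931, 0.0963]
orientation: [[0.983, 0.185, -0.0], [0.185, -0.983, -0.002], [-0.001, 0.002, -1.0]]
force: [0.2, 0.8, -1.7]
opening: 0.638
```

{"name": "carry_out", "arguments": {
  "moves": [
    [[-1,-0.006,0.012,0,0],[-1,0,0,0,0],[-1,0,0,0,0]]
  ]
}}

```text
clock: 16.1
eef_pos: [0.4384, -0.3001, 0.0959]
orientation: [[0.981, 0.192, -0.0], [0.192, -0.981, 0.001], [0.0, -0.001, -1.0]]
force: [0.2, 1.0, -1.0]
opening: 0.635
```

```bash
python3 - <<'E'
from h import *
edge('w6'); snap('scene','s6')
a=cv2.imread('pics/s6.png')[130:230,70:200]; b=cv2.imread('pics/w6.png')
cv2.imwrite('pics/c6.png',np.hstack([cv2.resize(a,(400,338),interpolation=2),cv2.resize(b,(400,338))]))
E
```

```text
[ 0.43875991 -0.29951165  0.09594565] [0.981 0.194 0.   ] 0.6373316864351202 [ 0.31610493 -0.02863297 -0.83621851]
-0.008 56 0.0024 | -0.006 133 0.0013 | -0.004 160 0.0012 | -0.002 169 0.0014 | -0.0 165 0.0017 | 0.002 167 0.0018 | 0.004 173 0.0021 | 0.006 180 0.0023 | 0.008 365 0.0164 | 0.01 334 0.0072 |
```

View pics/c6.png

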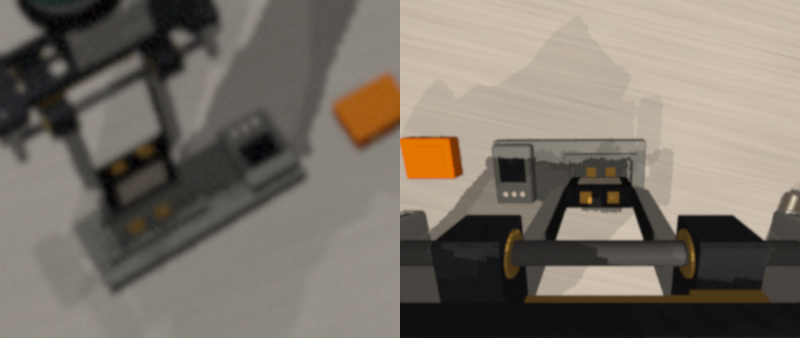

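The pack hangs over the bay, facing right. Correct ~4 mm in y and lower to just above the floor with a light grip so it squares up on contact.

{"name": "carry_out", "arguments": {
  "moves": [
    [[-1,0.001,0.0045,0,0],[-1,0,0,0.012,0],[-1,0,0,0.012,0],[-1,0,0,0.006,0],[-1,0,0,0,0]]
  ]
}}

```text
clock: 16.7
eef_pos: [0.439, -0.3048, 0.0644]
orientation: [[0.981, 0.192, -0.003], [0.192, -0.981, 0.002], [-0.002, -0.002, -1.0]]
force: [-0.9, 0.1, -1.6]
opening: 0.637
```

{"name": "carry_out", "arguments": {
  "moves": [
    [[-1,0,0,0.002,0],[-1,0,0,0.001,0],[-1,0,0,0.001,0],[-1,0,0,0,0]]
  ],
  "force": 4
}}

```text
clock: 17.1
eef_pos: [0.4401, -0.3056, 0.0621]
orientation: [[0.981, 0.192, 0.0], [0.192, -0.981, -0.0], [0.0, 0.0, -1.0]]
force: [-0.6, 0.2, -0.9]
opening: 0.641
```

{"name": "carry_out", "arguments": {
  "moves": [
    [[-1,0,0,0.001,0],[-1,0,0,0.001,0],[-1,0,0,0,0]]
  ]
}}

```text
clock: 17.4
eef_pos: [0.4402, -0.3058, 0.0606]
orientation: [[0.981, 0.192, 0.001], [0.192, -0.981, -0.0], [0.001, 0.001, -1.0]]
force: [-0.2, -0.6, 4.0]
opening: 0.639
```

```bash
python3 - <<'E'
from h import *
edge('w7')
E
```

```text
[ 0.44022578 -0.30583529  0.06059939] [0.981 0.192 0.001] 0.641344871415949 [-1.20316184  0.4144844   4.68956653]
-0.008 70 0.0016 | -0.006 152 0.0004 | -0.004 156 0.0005 | -0.002 176 0.0005 | -0.0 169 0.0008 | 0.002 168 0.001 | 0.004 169 0.0011 | 0.006 178 0.0015 | 0.008 431 0.0146 | 0.01 284 0.0059 |
```

Contact at 4–5 N. Press one more millimetre, ease off, then release slightly.

{"name": "carry_out", "arguments": {
  "moves": [
    [[-1,0,0,0.001,0],[-1,0,0,0,0]]
  ],
  "force": 3
}}

```text
clock: 17.65
eef_pos: [0.4402, -0.3058, 0.0593]
orientation: [[0.981, 0.192, 0.001], [0.192, -0.981, -0.0], [0.0, 0.001, -1.0]]
force: [-1.1, 0.7, 4.3]
opening: 0.638
```

```bash
python3 - <<'E'
from h import *
edge('w8')
E
```

```text
[ 0.44014837 -0.3058469   0.05922212] [0.981 0.192 0.   ] 0.6415919601410481 [-0.01605446  0.05467458  3.81054861]
-0.008 78 -0.0003 | -0.006 161 -0.0009 | -0.004 167 -0.0007 | -0.002 165 -0.0006 | -0.0 175 -0.0004 | 0.002 166 -0.0002 | 0.004 169 -0.0001 | 0.006 182 0.0002 | 0.008 598 0.0099 | 0.01 114 0.0027 |
```

Still ~5° lean, well inside its stability cone, and the lower edge is on the floor. Release gently.

{"name": "carry_out", "arguments": {
  "moves": [
    [[0.32,0,0,0,0],[0.36,0,0,0,0],[0.42,0,0,0,0],[0.42,0,0,0,0],[0.42,0,0,0,0]]
  ]
}}

```text
clock: 18.2
eef_pos: [0.44, -0.3055, 0.0589]
orientation: [[0.981, 0.192, -0.0], [0.192, -0.981, 0.0], [-0.0, -0.0, -1.0]]
force: [0.6, -0.2, 0.5]
opening: 0.712
```

```bash
python3 - <<'E'
from h import *
edge('w9')
E
```

```text
[ 0.43999351 -0.30553784  0.05888458] [ 0.981  0.192 -0.   ] 0.7086493375946389 [-0.95993285  0.50077755 -0.01446412]
-0.012 23 0.0003 | -0.01 158 -0.0003 | -0.008 152 -0.0002 | -0.006 157 -0.0003 | -0.004 166 -0.0004 | -0.002 164 -0.0004 | 0.0 158 -0.0003 | 0.002 182 -0.0002 | 0.004 174 0.0 | 0.006 794 0.0121 |
```

It settled flat (top level, 59 mm). Open further, withdraw straight up, then check.

{"name": "carry_out", "arguments": {
  "moves": [
    [[0.6,0,0,0,0],[0.6,0,0,0,0],[0.6,0,0,-0.02,0],[0.6,0,0,-0.04,0],[0.6,0,0,-0.045,0],[0.6,0,0,-0.045,0]]
  ]
}}

```text
clock: 18.85
eef_pos: [0.4396, -0.3053, 0.2105]
orientation: [[0.981, 0.192, -0.001], [0.192, -0.981, 0.0], [-0.001, -0.001, -1.0]]
force: [0.6, -1.2, -0.6]
opening: 0.801
```

{"name": "carry_out", "arguments": {
  "moves": [
    [[0.6,-0.01,0.045,0,0],[0.6,-0.01,0.045,0,0],[0.6,-0.01,0.045,0,0],[0.6,-0.01,0.045,0,0],[0.6,-0.01,0.045,0,0],[0.6,-0.01,0.045,0,0],[0.6,0,0,0,0],[0.6,0,0,0,0]]
  ]
}}

```text
clock: 19.65
eef_pos: [0.432, -0.5825, 0.2078]
orientation: [[0.982, 0.19, -0.001], [0.19, -0.982, 0.001], [-0.001, -0.001, -1.0]]
force: [0.8, 1.5, -0.3]
opening: 0.798
```

```bash
python3 - <<'E'
from h import *
snap('top','t9'); X=cloud('t9'); s=r.sense(); print(s['clock'],s['eef_pos'])
def bay(X,n):
    b=box(X,.05,.07,355,400,245,275); print(n,b)
    c=np.array(b[2][0])/1000-[.4394,-.3038]; a=np.radians(11.1); print('in bay',c@[np.cos(a),np.sin(a)],c@[-np.sin(a),np.cos(a)])
bay(X,'new')
print('tub',box(X,.06,.09,95,182,220,302)); print('worn',box(X,.035,.056,110,170,230,292))
p=np.load('pics/t9.npz')['p'][...,::-1]; cv2.imwrite('pics/c9.png',cv2.resize(p[110:310,90:420],(792,480),interpolation=2))
E
```

```text
19.7 [ 0.4330837  -0.58100971  0.20828173]
new (np.float64(0.059), 189, ((437.0691833496094, -308.0436706542969), (18.072050094604492, 59.57383728027344), 11.01010799407959))
in bay -0.003104213099792834 -0.003715549476316156
tub (np.float64(0.0771), 694, ((447.3460388183594, 288.003173828125), (141.2247314453125, 139.99574279785156), 75.39094543457031))
worn (np.float64(0.0476), 431, ((447.0376892089844, 286.78326416015625), (137.8339385986328, 132.8998260498047), 75.77669525146484))
```

View pics/c9.png

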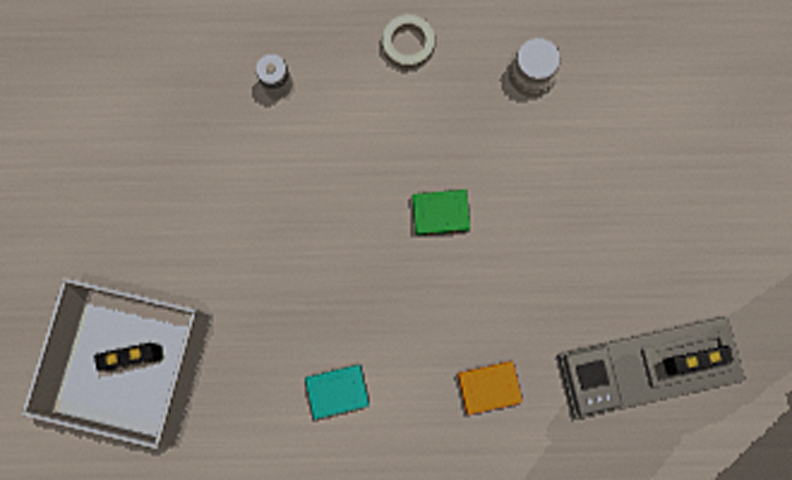

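The new pack stands in the bay at (698,360): top at 59 mm, about 3 to 4 mm from the bay's centre on each axis, yaw 11.0° against the bay's 11.1°. The worn pack is in the tub at (128,356). The tub, tape, cell and jar have not moved. Handing in.

```bash
python3 -c "
from cell import r
print(r.close_job())"
```

```text
the job is handed in; nothing more can be done
None
```

The job is handed in at about 20 s of the 54 s. The worn pack is in the tub and the new pack stands upright in the bay. The hand-in reported no verdict.

- **Worn pack:** I lifted it out of the bay and let it go in the tub. The last top view shows it standing inside the tub. I judged that by eye, because my depth measurement there only picked up the tub walls.
- **New pack:** I gripped its two short ends near one long edge and shook it gently at 3 N until it hung nearly upright. I then lowered it onto the bay floor and released it there.
- **Last checks on the new pack:**
  - Its top is level at 59 mm above the trolley, as expected for a pack standing in the bay.
  - Its centre is about 3 mm (x) and 4 mm (y) from the bay's centre.
  - It lines up with the bay to within about 0.1°.
- **Other objects:** The tub measured within 1 mm of where it started. The tape, cell and jar look untouched in the picture.
- **What did not go as planned:** Pressing the pack down did not remove a lean of about 5°. It came level only when released.

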